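Pry open the cup box and nest the stray tumbler in it

TASK

Use the short blunt knife to pry open the hinged lid of the wooden box: work the blade into the notch under the lid's front edge, lever the lid up, and push it with the knife until it stands upright or beyond, never touching the lid with the gripper. Lay the knife down flat on the bar top outside the box, then nest the stray steel tumbler upright and all the way down inside the matching tumbler that stands in the box. Leave the lid open, and leave the spice jar, the mill and the matchbox where they are.

Things in the scene. Friction and masses are not known exactly. Their poses are not given: they have to be found in the camera images.
- box: pale wooden box, fixed to the bar top, outside 166 (x) x 176 (y) x 105 mm high without its lid, walls 8 mm, floor 6 mm thick; origin at the centre of its underside, x points from its notched front wall (turned roughly to the robot) to its hinged back, z up. Empty but for one tumbler
- lid: flat pale wooden lid with a darker inlaid panel, 166 x 176 x 10 mm, flush with the box all round, no handle. Origin on the hinge line (middle of the box's back top edge, at the lid's underside); the lid extends from there along its own -x; its z is normal to it, up when shut. It turns about the box's y, 0 (shut) to 1.75 rad, and stays where it is left; about 2 N at the front edge moves it
- lid_front (a point): middle of the lid's lower front edge, 166 mm from the hinge line
- notch (a point): centre of the mouth of the pry notch, on the front face of the box, 101 mm above the bar top: a slot 46 mm wide and 8 mm high cut right through the 8 mm front wall, between the wall's edge below (97 mm) and the lid's underside above (105 mm). A brass strip 54 x 10 mm marks it, just below. Axes as the box; open space behind
- hinge (a point): middle of the hinge line, 105 mm above the bar top; axes as the box
- knife: blunt opening knife, 180 mm long, 0.12 kg. Dark wooden handle with steel bolster, 18 mm wide and high, from x = -95 to 0 mm; stiff steel blade 22 mm wide, 2.6 mm thick, from x = 0 to +85 mm with a round tip, at mid-height of the handle (9 mm). Origin on the underside of the handle at its blade end; x towards the tip, z up
- knife_grip (a point): a good place to grip: centre of the handle, 25 mm behind the blade's root, 9 mm above the underside
- knife_tip (a point): tip of the blade, 110 mm ahead of knife_grip
- knife_butt (a point): end of the handle, 70 mm behind knife_grip
- cup: the stray tumbler, standing on the bar top: plain steel, round, 60 mm high, outside diameter 39 mm at the foot and 60 mm at the rim, wall 2.5 mm, with a deep false floor 26 mm above its foot. Origin at the centre of its underside, z up. Nested in the other it stands 26 mm higher than it, with about 2 mm of play all round
- cup_in_box: an equal tumbler, standing upright and loose on the box's floor (foot 6 mm, rim 66 mm above the bar top). Origin at the centre of its underside, z up
- jar: small round spice jar with a green lid, diameter 46 mm, 105 mm high, a bystander; origin at the centre of its underside
- mill: turned wooden pepper mill, diameter 58 mm, 160 mm high, a bystander; origin at the centre of its underside
- matchbox: matchbox, 36 x 53 x 15 mm, lying flat, a bystander; origin at the centre of its underside
Not all that is in view belongs to the job. What is shaped like the knife but orange is not meant.

How it is judged:
By the outcome, as a careful person would: the job done as asked, in the order asked, and still so for the second after the job is handed in, with the robot touching nothing.
It also fails if it takes over 72 s, if anything falls off the work surface, if the arm or the gripper's body presses on something with over 40 N, if the wrist force passes 120 N, or if a joint passes its speed limit or range.

ROBOT

A 6-joint arm with a two-finger parallel gripper is mounted at the origin on a cart in front of the work surface, level with it; the furniture and walls round the work are solid. World frame = base frame: x ahead of the robot, y to its left, z up, the work surface at z = 0. Lengths are in mm, angles in rad, forces in N, time in s.
With the tool pointing down it reaches from about 400 to 925 mm from the base axis. Payload 12.5 kg.
Tool frame: the origin (TCP) lies between the finger pads; the fingertips stand 11 mm ahead of it and the grasp point (between the pads) lies 8 mm behind it (env.tip_extent is the distance from the TCP to the fingertips, in mm); x points along the fingers, z is the direction in which the jaws open and shut, and the axes are right-handed (so a half turn about x gives the same grasp; the last joint's range is limited). The gripper opens to 95 mm and grips with 3 to 60 N. Pads are 20 mm wide; open, the fingers measure 119 mm over their backs; the gripper's body (75 mm by 180 mm) begins 59 mm behind the grasp point.
Start: joints at [1.164, 0.491, 1.559, -0, 1.092, -0.106], TCP at [185.16, 596.96, 225.661] pointing down, gripper open.
Joint ranges: [-3.1, 3.1], [-0.84, 2.19], [0.05, 2.79], [-1.13, 4.28], [0.06, 2.93], [-2.69, 2.69]. Speed limits (rad/s): [2.22, 2.22, 2.79, 3.14, 3.14, 3.14].

INTERFACE

Orientations are given as [roll, pitch, yaw] about the fixed x, y, z axes, in that order (R = Rz(yaw) Ry(pitch) Rx(roll)).
In Python, from cell import status, imaging, env gives the robot as it stands. The module is installed in compiled form; this text tells all that it offers.
- The arm moves only by the tool apply_moves, never from a script. Its argument "increments" is a list of rows, each a list of 5 numbers: the closure, from 0 (fully open) to 1 (shut), then the shift along the tool's x, y, z in mm, then the turn about the tool's x in degrees. A call has 1 to 10 rows; each row shifts and turns the commanded pose from where the row before left it, along the tool's axes as they then stand; what a row does not reach is not made up. A row lasts 1/10 s, in which the tool goes at most 50 mm and 8.59 degrees, less where a joint would pass 70% of its speed; a pose out of reach is approached as far as the arm can. A call with a gripper value outside its range is refused whole. The fingers move at their own pace and stop on an object; the grip force is fixed at half the most. Time passes only in rows, so rows that do not move let the fingers close. It gives the time, the measured TCP pose, the force and the opening at its end, in the units of the state.
- status.state(): the state, without advancing time (a new reading comes with each control period).
- imaging.read_camera(name): name is "scene" or "top" or "wrist"; returns a dict with "pixels" (420x560x3 uint8, red, green, blue), "fovy" (degrees; the focal length in pixels is half the picture's height over the tangent of half this angle, whatever the lens; pixels are square), "cx", "cy" (the principal point, pixels), "R" (3x3) and "t" (3): a world point X has camera coordinates R X + t. Camera axes: x right, y down, z forward; pixel columns grow to the right and rows downward; lengths in mm; the calibration is good to about 2 mm. A picture is of the moment at which its call begins. There is no depth.
- env.job_done(): hands the job in, once; it reports no verdict.
The state is a dict: "t": time; "joints": joint angles; "qvel": joint speeds; "tau": joint torques, N m; "eef_pos": TCP position; "tcp_rot": TCP orientation; "ft_force": force on the tool from outside, world axes, zero at the start; "moment": the same for the moment, N m; "opening": opening from 0.0 (shut) to 1.0 (fully open).
Only numpy, scipy, OpenCV 4.12 (cv2) and the standard library are available. Lean on these libraries where they do the work, as an engineer would, in place of code of your own. Each camera call takes 0.05 s, during which the arm holds its last target. There are 200 camera calls.

## Working session

There is one attempt and no reset: what is moved stays moved. The work goes in short steps, Python scripts to look and compute and a tool call to move; the robot and the scene stay as the last step left them, time stands still between calls to the robot, and variables do not carry over. Pictures are saved under pics/ and viewed, about 8 in all and at most 12, crops included, and the job is handed in when it is done.

Besides the shell and the picture viewer there is one more tool, called as a command line: name --pt "numbers of a row" for each row, then --argument value for the rest. apply_moves: Moves the arm, as the interface text tells. Its arguments: {"type":"object","properties":{"increments":{"type":"array"}},"required":["increments"]}

```bash
mkdir -p pics; python3 - <<'E'
from cell import status, imaging, env
import cv2, pickle
s=status.state(); print({k:(v if not hasattr(v,'tolist') else v.tolist()) for k,v in s.items()}, env.tip_extent)
d={}
for n in ("scene","top","wrist"):
    c=imaging.read_camera(n); d[n]=c
    cv2.imwrite(f"pics/{n}0.png",c["pixels"][:,:,::-1])
    print(n,c["fovy"],c["cx"],c["cy"],c["R"],c["t"], [k for k in c])
pickle.dump(d,open("cams0.pkl","wb"))
E
```

```text
{'t': 0.0, 'joints': [1.164369716400727, 0.49156766359846327, 1.5594655937387993, 9.884946415030989e-06, 1.0917226257438117, -0.10560556230241837], 'qvel': [-0.00133918147907085, -0.0003216961294153165, -0.00033158500281949737, -0.0005528328236429384, 0.0023676432300104846, -0.0002433581050009031], 'tau': [0.001662413742451463, -61.263742446899414, -25.81891357898712, 0.06935767130926251, 0.048147167544811964, -9.47600278777827e-05], 'eef_pos': [185.0722908579396, 596.7134616614683, 225.05115623643766], 'tcp_rot': [3.028450615089705, 1.5696330642480154, -1.9847639750274864], 'ft_force': [-0.45739534450737085, -0.1394974036075037, -0.06659208802596492], 'moment': [0.06869894721787104, -0.0016507563005197276, 0.007868760248280034], 'opening': 0.9972772651453482} 11.0
scene 43.2995748966238 269.68832379701576 209.80436834289114 [[ 0.67627371 -0.73645712 -0.01687541]
 [-0.53303887 -0.47341015 -0.7012506 ]
 [ 0.50845201  0.48323259 -0.7127151 ]] [-296.59990192  369.11345595 1107.07369054] ['pixels', 'fovy', 'cx', 'cy', 'R', 't']
top 44.856969903041 274.85384233848623 220.4449486124987 [[ 0.01934625 -0.99950536  0.02479445]
 [-0.98938893 -0.02271033 -0.14350536]
 [ 0.14399747 -0.02175506 -0.98933889]] [  55.56961072  526.19892615 1512.70517153] ['pixels', 'fovy', 'cx', 'cy', 'R', 't']
wrist 62.611354710669104 278.55769944739154 215.059768434194 [[ 0.29655729  0.95501391 -0.0014861 ]
 [ 0.9259562  -0.28715246  0.24525208]
 [ 0.23379241 -0.07410736 -0.9694582 ]] [-624.64116183  -27.70912969  390.88546855] ['pixels', 'fovy', 'cx', 'cy', 'R', 't']
```

View pics/scene0.png

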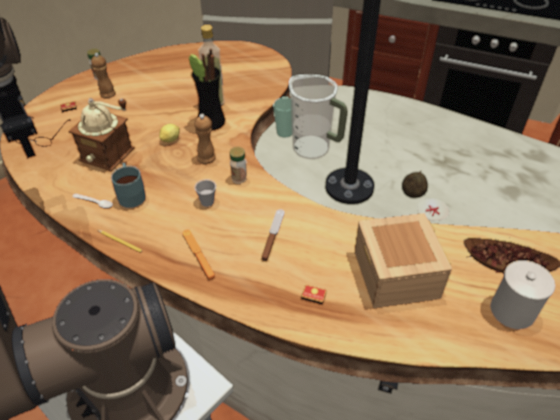

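View pics/top0.png

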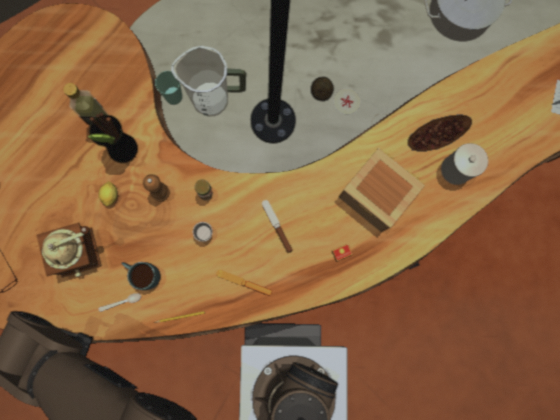

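Scene view: the candidates for the knife are the dark-handled one at (273,235) (top view (277,226)) and the orange decoy at (198,253). For the stray cup they are the steel tumbler at (206,194) (top (203,233)), the blue mug (129,187) and the teal glass (285,117). I choose the dark-handled knife and the steel tumbler, and check both in a close crop.

```bash
cat > h.py <<'E'
import numpy as np, cv2, pickle
from scipy.spatial.transform import Rotation as Ro
def K(c):
    f=c["pixels"].shape[0]/2/np.tan(np.radians(c["fovy"])/2); return f
def ray(c,u,v):
    f=K(c); d=c["R"].T@np.array([(u-c["cx"])/f,(v-c["cy"])/f,1]); o=-c["R"].T@c["t"]; return o,d
def atz(c,u,v,z):
    o,d=ray(c,u,v); return o+d*(z-o[2])/d[2]
def proj(c,X):
    p=np.atleast_2d(X)@np.array(c["R"]).T+c["t"]; f=K(c); return np.c_[c["cx"]+f*p[:,0]/p[:,2],c["cy"]+f*p[:,1]/p[:,2]]
def crop(c,x0,y0,w,h,W,H):
    return cv2.resize(c["pixels"][y0:y0+h,x0:x0+w,::-1],(W,H),interpolation=cv2.INTER_CUBIC)
def Rt(s): return Ro.from_euler('xyz',s["tcp_rot"]).as_matrix()
E
python3 - <<'E'
from h import *
d=pickle.load(open("cams0.pkl","rb"));t,s=d["top"],d["scene"]
a=np.vstack([crop(t,180,140,133,100,400,300),crop(t,320,140,133,100,400,300)])
b=np.vstack([crop(s,190,170,133,100,400,300),crop(s,340,205,133,100,400,300)])
cv2.imwrite("pics/c1.png",np.hstack([a,b]))
E
```

```text
(no output)
```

View pics/c1.png

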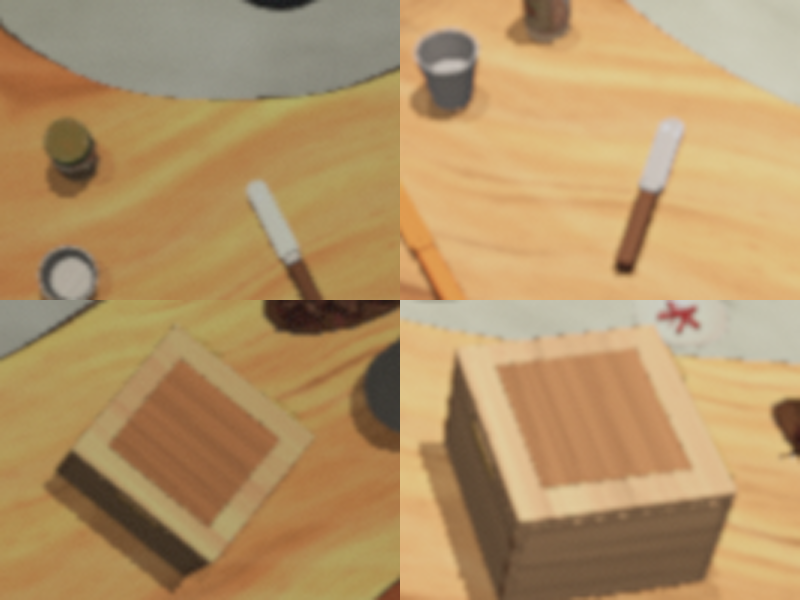

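```bash
python3 - <<'E'
from h import *
from scipy.optimize import least_squares
d=pickle.load(open("cams0.pkl","rb"));t,s=d["top"],d["scene"]
# lid corners: FL, FR, BR, BL (looking along +x of box)
T=np.array([(344.6,189.9),(389.1,227.4),(424.1,185.2),(378.2,148.6)])
S=np.array([(359,221.6),(379.9,278.8),(451.4,268.8),(424.8,213.3)])
loc=np.array([(-83,88,115),(-83,-88,115),(83,-88,115),(83,88,115)])
def M(p): return np.c_[loc[:,:2]@np.array([[np.cos(p[2]),-np.sin(p[2])],[np.sin(p[2]),np.cos(p[2])]]).T+p[:2],loc[:,2]]
for z in (115,): print(np.array([atz(t,*u,z) for u in T]).round(), np.array([atz(s,*u,z) for u in S]).round())
g=np.mean([atz(t,*u,115) for u in T],0)
f=lambda p:np.r_[(proj(t,M(p))-T).ravel()*1.5,(proj(s,M(p))-S).ravel()]
r=least_squares(f,[g[0],g[1],-.7]); print("box",r.x, r.fun.round(1))
def c1(x,y):return (x/3.008+180,y/3+140)
def c2(x,y):return ((x-400)/3.008+190,y/3+170)
print("tip",atz(t,*c1(253,181),9),atz(s,*c2(677,119),9))
print("root",atz(t,*c1(289,260),9),atz(s,*c2(651,191),9))
print("butt",atz(t,290.5,250.5,9),atz(s,*c2(624,268),9))
print("cup rim",atz(t,*c1(69,275),60),atz(s,*c2(447,48),60))
print("cup foot scene",atz(s,*c2(448,97),0))
print("jar",atz(t,*c1(69,142),105)); print("match",atz(t,342,253,15)); print("mill",atz(t,152,183,160))
E
```

```text
[[ 609. -134.  115.]
 [ 501. -264.  115.]
 [ 628. -369.  115.]
 [ 736. -234.  115.]] [[ 609. -137.  115.]
 [ 501. -271.  115.]
 [ 628. -372.  115.]
 [ 738. -239.  115.]]
box [ 619.02663671 -251.9412562    -0.68127514] [-1.4 -0.7  2.3  0.9  1.9  0.2  0.8 -1.4 -1.7 -1.2 -1.4 -0.3  0.3  0.1
 -1.  -0.9]
tip [591.62068401 100.79949547   9.        ] [594.96639346  97.25063161   9.        ]
root [509.63907133  61.89410607   9.        ] [513.82578445  55.50397303   9.        ]
butt [436.64818917  16.08004636   9.        ] [434.77587005  14.10059465   9.        ]
cup rim [482.87845788 280.92991943  60.        ] [486.4983165  280.58988359  60.        ]
cup foot scene [481.06242143 282.42592424   0.        ]
jar [608.19814708 280.72853477 105.        ]
match [ 431.83524883 -142.06932837   15.        ]
mill [605.61693221 417.37098748 160.        ]
```

```bash
cat >> h.py <<'E'
def cur():
    from cell import status
    s=status.state(); R=Rt(s); return np.array(s["eef_pos"]),R,s
def plan(P,kyaw,pos=None,R=None):
    """shift in tool axes after turning; jaws across the direction kyaw (world); prints turn options"""
    if pos is None: pos,R,s=cur()
    z=R[:,2]; a=np.arctan2(z[1],z[0])          # jaw axis yaw
    for tgt in (kyaw+np.pi/2,kyaw-np.pi/2):
        dw=(tgt-a+np.pi)%(2*np.pi)-np.pi      # world yaw change; turn about tool x(down)=-dw
        R2=Ro.from_euler('z',dw).as_matrix()@R
        print("turn deg",round(np.degrees(-dw),1),"shift(after turn)",(R2.T@(np.array(P)-pos)).round(1),"dz world",round(P[2]-pos[2],1))
E
python3 - <<'E'
from h import *
p,R,s=cur(); print(p,R.round(3)); 
plan([470,40,200],.49)
plan([490,48,200],.49)
E
```

```text
[185.08436757 596.81040646 225.22150711] [[-0.    -0.955  0.296]
 [-0.001  0.296  0.955]
 [-1.     0.    -0.001]]
turn deg -45.3 shift(after turn) [  25.7   10.7 -625.4] dz world -25.2
turn deg 134.7 shift(after turn) [ 24.7 -10.7 625.4] dz world -25.2
turn deg -45.3 shift(after turn) [  25.7  -10.8 -627.7] dz world -25.2
turn deg 134.7 shift(after turn) [ 24.7  10.7 627.8] dz world -25.2
```

apply_moves --pt "0 0 0 0 -7.5" --pt "0 0 0 0 -7.5" --pt "0 0 0 0 -7.5" --pt "0 0 0 0 -7.5" --pt "0 0 0 0 -7.5" --pt "0 0 0 0 -7.8" --pt "0 5 0 -42 0" --pt "0 5 0 -42 0" --pt "0 5 0 -42 0" --pt "0 5 0 -42 0"

```text
t: 1.15
eef_pos: [264.5, 447.2, 205.3]
tcp_rot: [2.192, 1.571, -2.03]
ft_force: [0.8, 0.1, 0.1]
opening: 1.005
```

apply_moves --pt "0 0 0 -42 0" --pt "0 0 0 -42 0" --pt "0 0 0 -42 0" --pt "0 0 0 -42 0" --pt "0 0 0 -42 0" --pt "0 0 0 -42 0" --pt "0 0 0 -42 0" --pt "0 0 0 -42 0" --pt "0 0 0 -42 0" --pt "0 0 0 -42 0"

```text
t: 2.15
eef_pos: [462.3, 76.4, 205.6]
tcp_rot: [-1.245, 1.571, 0.815]
ft_force: [0.6, 0.1, 0.6]
opening: 1.0
```

apply_moves --pt "0 0 0 -38 0" --pt "0 0 0 0 0" --pt "0 0 0 0 0"

```text
t: 2.45
eef_pos: [479.5, 44.1, 205.3]
tcp_rot: [0.761, 1.57, 2.819]
ft_force: [0.8, 0.2, 0.2]
opening: 0.999
```

```bash
python3 - <<'E'
from h import *
from cell import imaging
c=imaging.read_camera("wrist"); pickle.dump(c,open("w1.pkl","wb"))
p,R,s=cur(); print(p,R.round(3),s["joints"],s["t"]); plan([490,48,200],.49)
cv2.imwrite("pics/w1.png",c["pixels"][:,:,::-1])
E
```

```text
[479.22633537  44.75286473 205.40071166] [[-0.001 -0.883 -0.47 ]
 [ 0.    -0.47   0.883]
 [-1.     0.001  0.001]] [-4.43430286e-02  3.13864840e-01  1.92543878e+00  2.55102886e-04
  9.03104415e-01 -2.10453839e+00] 2.5
turn deg -0.0 shift(after turn) [  5.4 -11.   -2.2] dz world -5.4
turn deg 180.0 shift(after turn) [ 5.4 11.   2.2] dz world -5.4
```

View pics/w1.png

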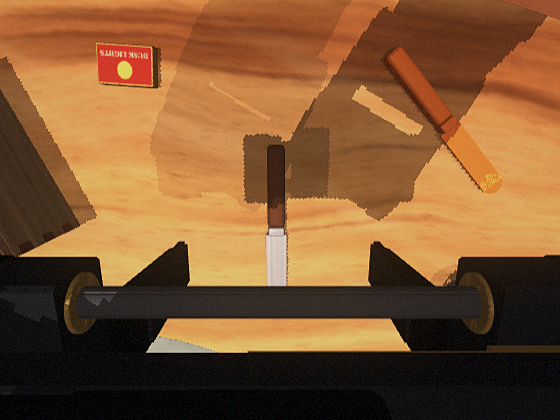

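```bash
python3 - <<'E'
from h import *
c=pickle.load(open("w1.pkl","rb"))
b=atz(c,275,147,18); r=atz(c,276,231,18); bl=atz(c,277,283,10)
print(b,r,bl); d=r-b; k=np.arctan2(d[1],d[0]); print(np.linalg.norm(d),k)
u=d/np.linalg.norm(d); g=r-25*u; print("grip",g)
plan([g[0],g[1],13],k)
img=c["pixels"].astype(int); # handle centroid rows
for v in range(150,228,8):
    row=img[v,255:300].sum(1); m=np.where(row<170)[0]; print(v,m.min()+255 if len(m) else None,m.max()+255 if len(m) else None,end="; ")
E
```

```text
[436.64716908  17.60609219  18.        ] [512.70620177  58.88558022  18.        ] [567.86509763  89.20656478  10.        ]
86.53885014993826 0.49724419551544563
grip [490.733691    46.96044834  18.        ]
turn deg -0.5 shift(after turn) [192.4 -11.3  -3.7] dz world -192.4
turn deg 179.5 shift(after turn) [192.4  11.1   3.4] dz world -192.4
150 267 284; 158 267 284; 166 267 284; 174 267 284; 182 267 284; 190 267 284; 198 267 284; 206 268 284; 214 268 284; 222 268 284;
```

apply_moves --pt "0 0 -20 -3.5 -0.5" --pt "0 40 0 0 0" --pt "0 40 0 0 0" --pt "0 40 0 0 0" --pt "0 35 0 0 0" --pt "0 22 0 0 0" --pt "0 10 0 0 0" --pt "0 4 0 0 0" --pt "0 0 0 0 0" --pt "0 0 0 0 0"

```text
t: 3.5
eef_pos: [499.4, 51.1, 15.7]
tcp_rot: [-2.048, 1.569, 0.022]
ft_force: [0.9, 0.5, -0.3]
opening: 1.0
```

apply_moves --pt "0 2.5 0 0 0" --pt "1 0 0 0 0" --pt "1 0 0 0 0" --pt "1 0 0 0 0" --pt "1 0 0 0 0" --pt "1 0 0 0 0" --pt "1 0 0 0 0" --pt "1 0 0 0 0" --pt "1 0 0 0 0" --pt "1 0 0 0 0"

```text
t: 4.5
eef_pos: [499.0, 50.9, 12.1]
tcp_rot: [-0.486, 1.571, 1.584]
ft_force: [-0.5, 0.6, 0.4]
opening: 0.303
```

apply_moves --pt "1 0 0 0 0" --pt "1 0 0 0 0" --pt "1 0 0 0 0" --pt "1 0 0 0 0" --pt "1 0 0 0 0"

```text
t: 5.0
eef_pos: [499.0, 50.9, 12.1]
tcp_rot: [-0.306, 1.571, 1.764]
ft_force: [-0.0, 0.5, -0.2]
opening: 0.187
```

apply_moves --pt "1 -15 0 0 0" --pt "1 -30 0 0 0" --pt "1 -30 0 0 0" --pt "1 -20 0 0 0" --pt "1 0 0 0 8.4" --pt "1 0 0 0 8.4" --pt "1 0 0 0 8.4" --pt "1 0 0 0 8.4" --pt "1 0 0 0 8.4" --pt "1 0 0 0 8.4"

```text
t: 6.0
eef_pos: [498.8, 50.9, 107.0]
tcp_rot: [1.709, 1.57, 2.893]
ft_force: [-1.1, 0.5, -1.9]
opening: 0.186
```

apply_moves --pt "1 0 0 0 8.4" --pt "1 0 0 0 8.3" --pt "1 0 0 0 0" --pt "1 0 0 0 0"

```text
t: 6.4
eef_pos: [498.9, 50.9, 107.1]
tcp_rot: [1.873, 1.571, 2.775]
ft_force: [-0.4, -0.1, -1.5]
opening: 0.189
```

```bash
python3 - <<'E'
from h import *
p,R,s=cur(); print(p,R.round(3),s["t"],s["opening"]); plan([446.5,-112,104],-.681)
E
```

```text
[498.88359884  50.88091546 107.06414098] [[-0.    -0.785  0.62 ]
 [ 0.     0.62   0.785]
 [-1.     0.    -0.   ]] 6.4 0.18930141816329174
turn deg 0.7 shift(after turn) [   3.1  -61.8 -159.5] dz world -3.1
turn deg -179.3 shift(after turn) [  3.1  61.8 159.5] dz world -3.1
```

apply_moves --pt "1 0 -10 -26 0.7" --pt "1 0.5 -10 -27 0" --pt "1 0.5 -10 -27 0" --pt "1 0.5 -10 -27 0" --pt "1 0.5 -11 -26 0" --pt "1 1 -11 -26 0" --pt "1 0 0 0 0" --pt "1 0 0 0 0"

```text
t: 7.2
eef_pos: [446.6, -111.9, 104.1]
tcp_rot: [0.891, 1.571, 1.778]
ft_force: [-0.3, -0.3, -2.3]
opening: 0.187
```

```bash
python3 - <<'E'
from h import *
from cell import imaging
d={n:imaging.read_camera(n) for n in("scene","top","wrist")}; pickle.dump(d,open("c2.pkl","wb"))
p,R,s=cur(); print(p,R.round(3),s["t"],s["opening"])
a=np.vstack([crop(d["top"],290,150,133,100,400,300),crop(d["wrist"],140,180,280,210,400,300)])
b=crop(d["scene"],270,190,133,200,400,600)
cv2.imwrite("pics/c2.png",np.hstack([a,b]))
tip=p-109*R[:,1]; tip[2]-=3; print(tip,proj(d["top"],tip),proj(d["scene"],tip))
E
```

```text
[ 446.90543133 -110.8927168   104.12377392] [[ 0.    -0.776  0.631]
 [ 0.     0.631  0.776]
 [-1.     0.     0.   ]] 7.35 0.18823091379387957
[ 531.47108172 -179.66517277  101.11518841] [[359.33832709 217.0159575 ]] [[353.67854202 253.21166553]]
```

View pics/c2.png

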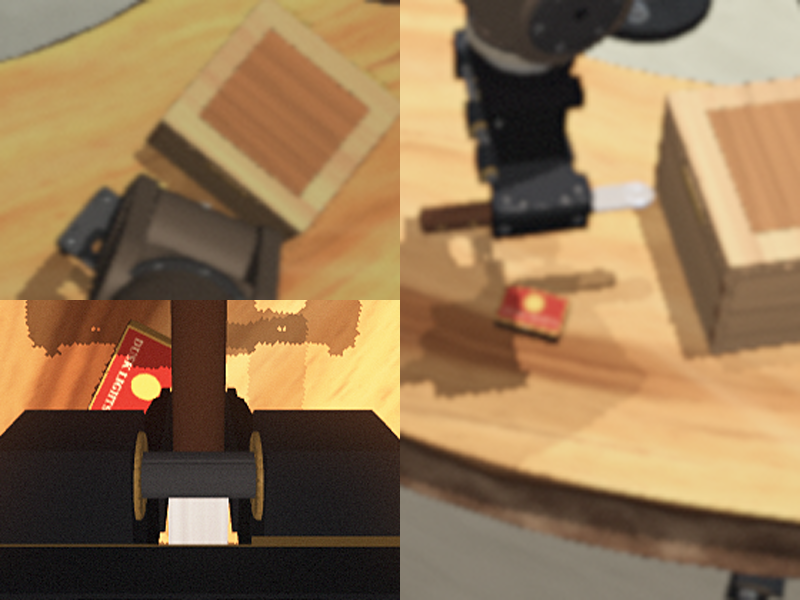

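```bash
python3 - <<'E'
from h import *
d=pickle.load(open("c2.pkl","rb")); S=d["scene"]; T=d["top"]
p=np.array([446.9,-110.9,104.1]); u=np.array([.776,-.631,0])
for n,k in(("tip",109),("root",24),("butt",-71)):
    x=p+k*u; x[2]=101.1; print(n,((proj(S,x)[0]-[270,190])*[3.008,3]+[400,0]).round(1))
for y in (619,),: pass
def box(x,y,z,b=(619,-252,-.681)):
    c,s=np.cos(b[2]),np.sin(b[2]); return np.array([b[0]+c*x-s*y,b[1]+s*x+c*y,z])
L=[(-83,88,115),(-83,-88,115),(-83,88,105),(-83,23,101),(-83,-23,101),(-83,27,92),(-83,-27,92),(-83,-88,0)]
for l in L: X=box(*l); print(l,((proj(S,X)[0]-[270,190])*[3.008,3]+[400,0]).round(1), ((proj(T,X)[0]-[290,150])*[3.008,3]).round(1))
# knife tail from wrist
W=d["wrist"]
for k in(-71,-30,24,60): 
    x=p+k*u; x[2]=101.1; print(k,((proj(W,x)[0]-[140,180])*[400/280,300/210]+[0,300]).round(1))
z=crop(S,330,200,80,60,800,600); cv2.imwrite("pics/z.png",z)
E
```

```text
tip [651.7 189.6]
root [542.8 203.3]
butt [419.4 218.7]
(-83, 88, 115) [662.7  91.3] [161.5 118.3]
(-83, -88, 115) [726.5 265.7] [302.7 234. ]
(-83, 88, 105) [661.4  99.8] [159.9 120.4]
(-83, 23, 101) [682.8 163.5] [210.6 163.3]
(-83, -23, 101) [699.2 208.9] [247.2 193.3]
(-83, 27, 92) [680.1 167.2] [205.7 162.4]
(-83, -27, 92) [699.3 220.4] [248.4 197.3]
(-83, -88, 0) [707.2 355.9] [275.1 248.3]
-71 [198. 218.]
-30 [198.1 343.2]
24 [198.1 486.8]
60 [198.2 571.3]
```

View pics/z.png

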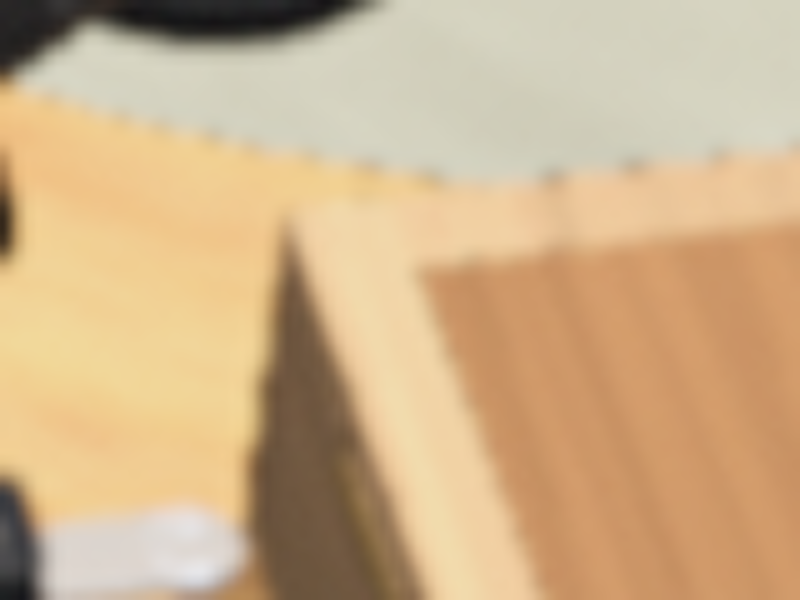

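Tip at (355,255) lines up with the brass-marked notch (brass strip seen at about (365,250)), and the knife is level in the grip within a pixel. Inserting.

apply_moves --pt "1 0 -8 0 0" --pt "1 0 -8 0 0" --pt "1 0 -8 0 0" --pt "1 0 -5 0 0" --pt "1 0 -5 0 0" --pt "1 0 -5 0 0" --pt "1 0 -5 0 0" --pt "1 0 0 0 0"

```text
t: 8.15
eef_pos: [481.3, -139.8, 104.1]
tcp_rot: [-1.078, 1.57, -0.192]
ft_force: [0.3, -0.0, -1.3]
opening: 0.187
```

apply_moves --pt "1 0 -6 0 0" --pt "1 0 -6 0 0" --pt "1 0 -6 0 0" --pt "1 0 0 0 0" --pt "1 -2 0 0 0" --pt "1 -2 0 0 0" --pt "1 -2 0 0 0" --pt "1 0 0 0 0"

```text
t: 8.95
eef_pos: [494.6, -150.6, 110.4]
tcp_rot: [0.948, 1.571, 1.834]
ft_force: [-0.4, -1.4, -2.2]
opening: 0.185
```

```bash
python3 - <<'E'
from h import *
p,R,s=cur(); print(p,s["ft_force"],s["moment"],s["t"])
u=-R[:,1]; tip=p+109*u; h=np.array([619+83*np.cos(.681),-252-83*np.sin(.681)])
r=(h-tip[:2])@u[:2]; z=p[2]-3+1.3-105; print("r",r,"z",z,"tip lateral",(tip[:2]-h)@R[:2,2])
rad=np.hypot(r,z); th0=np.arctan2(z,r); prev=(r,z)
for k,th in enumerate(np.linspace(th0,np.radians(98),19)[1:]):
    q=(rad*np.cos(th),rad*np.sin(th)); print(round(np.degrees(th)),"x",round(-(q[1]-prev[1]),1),"y",round(q[0]-prev[0],1)); prev=q
E
```

```text
[ 494.63240085 -150.64422201  110.35297139] [-0.35318779 -1.35971748 -2.18550142] [-0.01034252  0.14843724 -0.01475193] 8.95
r 134.4371607798024 z 3.6529713942374826 tip lateral -0.4640280910115245
7 x -12.5 y -0.9
12 x -12.4 y -2.1
18 x -12.1 y -3.2
23 x -11.8 y -4.4
28 x -11.3 y -5.4
34 x -10.8 y -6.5
39 x -10.1 y -7.5
44 x -9.4 y -8.4
50 x -8.6 y -9.2
55 x -7.7 y -10.0
60 x -6.7 y -10.6
66 x -5.7 y -11.2
71 x -4.6 y -11.7
77 x -3.5 y -12.1
82 x -2.3 y -12.4
87 x -1.2 y -12.5
93 x -0.0 y -12.6
98 x 1.2 y -12.5
```

apply_moves --pt "1 -6 -0.5 0 0" --pt "1 -6 -0.5 0 0" --pt "1 -6 -1 0 0" --pt "1 -6 -1 0 0" --pt "1 -6 -1.5 0 0" --pt "1 -6 -1.5 0 0" --pt "1 -6 -2 0 0" --pt "1 -6 -2.5 0 0" --pt "1 0 0 0 0"

```text
t: 9.85
eef_pos: [503.6, -157.9, 159.0]
tcp_rot: [-1.296, 1.569, -0.41]
ft_force: [0.0, 0.5, -1.9]
opening: 0.189
```

```bash
python3 - <<'E'
from h import *
from cell import imaging
c=imaging.read_camera("scene"); p,R,s=cur(); print(p,s["ft_force"],s["moment"],s["t"])
cv2.imwrite("pics/s3.png",crop(c,260,110,213,160,800,600))
u=-R[:,1]
for n,k in(("tip",109),("root",24),("butt",-71)):
    x=p+k*u; x[2]-=3; print(n,((proj(c,x)[0]+[1.2,1]-[260,110])*3.756).round(1))
E
```

```text
[ 503.43667719 -157.73767342  158.60126736] [-0.34950481  0.36976013 -0.89528245] [-0.05487529 -0.03671476  0.00611393] 9.9
tip [485.6 468.9]
root [346.5 485.9]
butt [188.9 505.1]
```

View pics/s3.png

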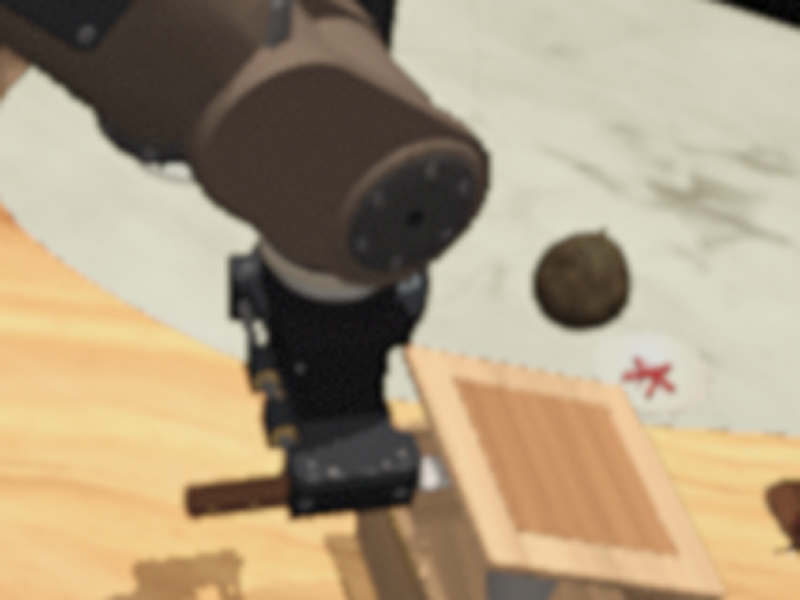

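apply_moves --pt "1 -6 -2.5 0 0" --pt "1 -6 -3 0 0" --pt "1 -10.8 -6.5 0 0" --pt "1 -10.1 -7.5 0 0" --pt "1 -9.4 -8.4 0 0" --pt "1 -8.6 -9.2 0 0" --pt "1 -7.7 -10 0 0" --pt "1 -6.7 -10.6 0 0" --pt "1 -5.7 -11.2 0 0" --pt "1 0 0 0 0"

```text
t: 10.9
eef_pos: [557.3, -201.9, 230.0]
tcp_rot: [-1.347, 1.569, -0.461]
ft_force: [-0.8, -0.5, -1.6]
opening: 0.19
```

apply_moves --pt "1 -4.6 -11.7 0 0" --pt "1 -3.5 -12.1 0 0" --pt "1 -2.3 -12.4 0 0" --pt "1 -1.2 -12.5 0 0" --pt "1 0 -10 0 0" --pt "1 0 -8 0 0" --pt "1 0 -8 0 0" --pt "1 0 -4 0 0" --pt "1 0 0 0 0" --pt "1 0 0 0 0"

```text
t: 11.9
eef_pos: [617.2, -250.8, 240.7]
tcp_rot: [-1.017, 1.571, -0.131]
ft_force: [-0.0, -0.2, -1.8]
opening: 0.184
```

```bash
python3 - <<'E'
from h import *
from cell import imaging
d={n:imaging.read_camera(n) for n in("scene","top","wrist")}; pickle.dump(d,open("c4.pkl","wb"))
p,R,s=cur(); print(p,s["ft_force"],s["moment"],s["t"])
c=d["scene"]
cv2.imwrite("pics/s4.png",np.hstack([crop(c,300,110,160,240,400,600),np.vstack([crop(d["top"],310,110,133,100,400,300),crop(d["wrist"],0,0,560,420,400,300)])]))
u=-R[:,1]
for n,k in(("tip",109),("butt",-71)):
    x=p+k*u; x[2]-=3; print(n,((proj(c,x)[0]+[1.2,1]-[300,110])*2.5).round(1))
E
```

```text
[ 617.12498455 -250.6815488   240.88186869] [ 0.63572891  1.26300531 -0.72051989] [-0.02430015  0.0241035  -0.03971653] 12.05
tip [402.1 228.4]
butt [199.2 252.1]
```

View pics/s4.png

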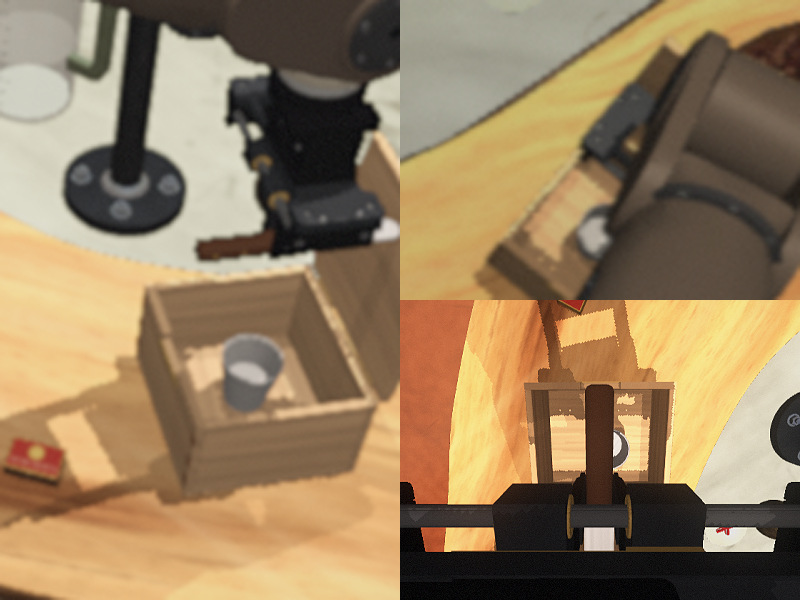

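apply_moves --pt "1 0 10 0 0" --pt "1 0 20 0 0" --pt "1 0 30 0 0" --pt "1 0 35 0 0" --pt "1 0 35 0 0" --pt "1 0 0 35 -8" --pt "1 0 0 0 -8" --pt "1 0 0 0 -8" --pt "1 0 0 0 -8" --pt "1 0 0 0 -8"

```text
t: 13.05
eef_pos: [538.0, -140.9, 240.9]
tcp_rot: [-1.741, 1.571, -0.151]
ft_force: [0.5, -0.0, -1.0]
opening: 0.188
```

apply_moves --pt "1 0 0 0 -8" --pt "1 0 0 0 -8" --pt "1 0 0 0 -8" --pt "1 0 0 0 -3" --pt "1 0 0 0 0"

```text
t: 13.55
eef_pos: [538.1, -141.1, 240.9]
tcp_rot: [-1.855, 1.571, 0.201]
ft_force: [0.7, -0.1, -1.1]
opening: 0.188
```

```bash
python3 - <<'E'
from h import *
from cell import imaging
p,R,s=cur(); print(p,s["t"],s["ft_force"]); plan([499,51,60],.49)
c=imaging.read_camera("scene"); pickle.dump(c,open("c5.pkl","wb"))
E
```

```text
[ 538.10668708 -141.07678515  240.90295157] 13.55 [ 0.6559188  -0.09499384 -1.08765453]
turn deg -0.3 shift(after turn) [180.9 -55.9 187.9] dz world -180.9
turn deg 179.7 shift(after turn) [ 180.9   55.9 -187.9] dz world -180.9
```

apply_moves --pt "1 10 -9.3 31.3 0" --pt "1 15 -9.3 31.3 0" --pt "1 15 -9.3 31.3 0" --pt "1 15 -9.3 31.3 0" --pt "1 15 -9.3 31.3 0" --pt "1 20 -9.4 31.4 0" --pt "1 30 0 0 0" --pt "1 30 0 0 0" --pt "1 30 0 0 0" --pt "1 0 0 0 0"

```text
t: 14.6
eef_pos: [498.9, 51.0, 58.2]
tcp_rot: [1.043, 1.566, 3.096]
ft_force: [0.8, 0.2, -1.1]
opening: 0.186
```

apply_moves --pt "1 20 0 0 0" --pt "1 12 0 0 0" --pt "1 8 0 0 0" --pt "1 4 0 0 0" --pt "1 2 0 0 0" --pt "1 0 0 0 0" --pt "1 0 0 0 0"

```text
t: 15.3
eef_pos: [500.8, 50.9, 15.2]
tcp_rot: [-1.959, 1.57, 0.097]
ft_force: [0.3, -0.6, -0.6]
opening: 0.191
```

apply_moves --pt "1 1.5 0 0 0" --pt "1 1 0 0 0" --pt "1 0.5 0 0 0" --pt "1 0 0 0 0" --pt "1 0 0 0 0"

```text
t: 15.8
eef_pos: [500.7, 50.9, 12.1]
tcp_rot: [-1.88, 1.57, 0.176]
ft_force: [-1.9, -0.3, 5.1]
opening: 0.184
```

apply_moves --pt "0.6 -0.2 0 0 0" --pt "0.6 0 0 0 0" --pt "0.5 0 0 0 0" --pt "0.5 0 0 0 0" --pt "0.5 0 0 0 0" --pt "0.4 -20 0 0 0" --pt "0.3 -40 0 0 0" --pt "0.2 -40 0 0 0" --pt "0 -40 0 0 0" --pt "0 -40 0 0 0"

```text
t: 16.8
eef_pos: [500.3, 50.9, 193.6]
tcp_rot: [-0.443, 1.571, 1.612]
ft_force: [-0.8, -0.1, -0.0]
opening: 0.86
```

```bash
python3 - <<'E'
from h import *
from cell import imaging
d={n:imaging.read_camera(n) for n in("scene","top","wrist")}; pickle.dump(d,open("c6.pkl","wb"))
p,R,s=cur(); print(p,s["t"],s["opening"])
cv2.imwrite("pics/s6.png",np.hstack([np.vstack([crop(d["scene"],340,170,107,80,400,300),crop(d["scene"],180,170,133,100,400,300)]),np.vstack([crop(d["top"],340,130,107,80,400,300),crop(d["top"],183,203,40,60,200,300) if 0 else np.hstack([crop(d["top"],183,203,40,60,200,300),crop(d["wrist"],180,60,140,210,200,300)])])]))
E
```

```text
[501.35450987  50.86482893 194.01463828] 16.95 0.9734837980119998
```

View pics/s6.png

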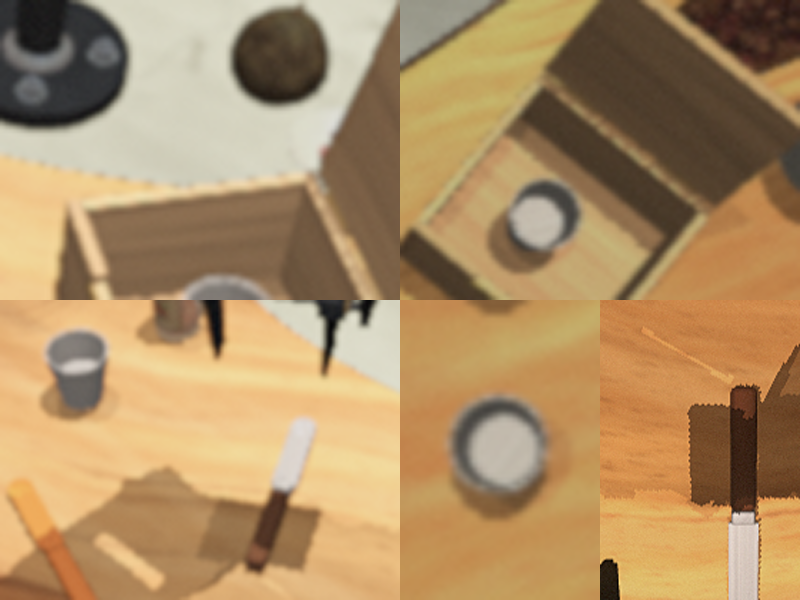

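```bash
python3 - <<'E'
from h import *
d=pickle.load(open("c6.pkl","rb")); T,S=d["top"],d["scene"]
a=atz(T,378.5,187.3,66); b=atz(S,400.8-1.2,252-1,66); print("inbox",a,b,atz(S,400.8,252,66))
e=atz(T,202.8,232,60); f=atz(S,205.8-1.2,186-1,60); print("cup",e,f)
c,s=np.cos(.681),np.sin(.681)
for q in(a,b): r=(q-[619,-252,0]); print("box frame",c*r[0]-s*r[1],s*r[0]+c*r[1])
g=(e+f)/2
plan([g[0],g[1],150],.49); plan([g[0],g[1],150],.8);
p,R,s_=cur(); print(s_["joints"])
E
```

```text
inbox [ 629.52051527 -245.14839152   66.        ] [ 635.98621912 -242.43799823   66.        ] [ 635.23715273 -246.27382356   66.        ]
cup [481.86903825 281.30271861  60.        ] [487.36602437 285.67850872  60.        ]
box frame 3.8602772652702644 11.946716693061926
box frame 7.177381013285869 18.123154237397962
turn deg -0.3 shift(after turn) [ 43.9 -94.5 213.2] dz world -44.0
turn deg 179.7 shift(after turn) [  44.1   94.9 -213. ] dz world -44.0
turn deg -18.1 shift(after turn) [  44.3 -155.   174.2] dz world -44.0
turn deg 161.9 shift(after turn) [  43.8  155.4 -174. ] dz world -44.0
[-3.00890663e-02  3.57657252e-01  1.89157433e+00  1.22666710e-04
  8.87637924e-01 -2.08566535e+00]
```

apply_moves --pt "0 4 -15 35 0" --pt "0 8 -16 36 0" --pt "0 8 -16 36 0" --pt "0 8 -16 36 0" --pt "0 8 -16 36 0" --pt "0 8 -15 34 0" --pt "0 0 0 0 0" --pt "0 0 0 0 0"

```text
t: 17.75
eef_pos: [483.7, 283.3, 146.3]
tcp_rot: [1.523, 1.568, -2.703]
ft_force: [0.2, -0.1, 0.5]
opening: 0.998
```

```bash
python3 - <<'E'
from h import *
from cell import imaging
d={n:imaging.read_camera(n) for n in("scene","wrist")}
p,R,s=cur(); print(p,s["t"],s["opening"]); plan([484.5,283,50],.49)
cv2.imwrite("pics/s7.png",np.hstack([crop(d["wrist"],140,100,280,210,400,300),crop(d["scene"],160,120,107,80,400,300)]))
for X in([484.5,283,60],[484.5,283,0]): print(((proj(d["wrist"],X)[0]-[140,100])/.7).round(1),((proj(d["scene"],X)[0]+[1.2,1]-[160,120])*3.75+[400,0]).round(1))
E
```

```text
[484.39074922 282.30071271 147.30228076] 17.85 1.0036485865155158
turn deg -0.3 shift(after turn) [97.3 -0.5  0.6] dz world -97.3
turn deg 179.7 shift(after turn) [97.3  0.3 -0.6] dz world -97.3
[197.7 177.4] [571.3 251.2]
[197.8 152.1] [579.7 309.7]
```

View pics/s7.png

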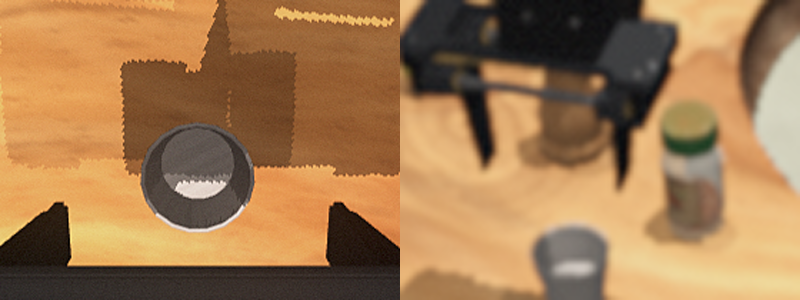

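apply_moves --pt "0 25 0 0 0" --pt "0 30 0 0 0" --pt "0 22 0 0 0" --pt "0 12 0 0 0" --pt "0 8 0 0 0" --pt "0 0 0 0 0" --pt "1 0 0 0 0" --pt "1 0 0 0 0" --pt "1 0 0 0 0" --pt "1 0 0 0 0"

```text
t: 18.85
eef_pos: [484.7, 283.2, 51.5]
tcp_rot: [-1.594, 1.57, 0.462]
ft_force: [-0.3, 0.1, 0.1]
opening: 0.724
```

apply_moves --pt "1 0 0 0 0" --pt "1 0 0 0 0" --pt "1 0 0 0 0" --pt "1 0 0 0 0" --pt "1 0 0 0 0"

```text
t: 19.35
eef_pos: [484.7, 283.2, 51.1]
tcp_rot: [-1.538, 1.57, 0.517]
ft_force: [-0.2, -1.1, 3.7]
opening: 0.61
```

apply_moves --pt "1 -5 0 0 0" --pt "1 -15 0 0 0" --pt "1 -25 0 0 0" --pt "1 -25 0 0 0" --pt "1 -25 0 0 0" --pt "1 -25 0 0 0" --pt "1 -25 0 0 0" --pt "1 -10 0 0 0" --pt "1 0 0 0 0" --pt "1 0 0 0 0"

```text
t: 20.35
eef_pos: [484.1, 282.9, 205.0]
tcp_rot: [1.429, 1.57, -2.799]
ft_force: [-1.0, 0.5, -1.0]
opening: 0.608
```

```bash
python3 - <<'E'
from h import *
from cell import imaging
d={n:imaging.read_camera(n) for n in("scene","wrist")}; pickle.dump(d,open("c8.pkl","wb"))
p,R,s=cur(); print(p,s["t"],s["opening"],s["ft_force"]); plan([632,-244,210],-.681)
cv2.imwrite("pics/s8.png",np.hstack([crop(d["wrist"],140,120,280,210,400,300),crop(d["scene"],130,60,133,100,400,300)]))
E
```

```text
[484.11378413 282.91559923 204.61348666] 20.45 0.6028838029813129 [-1.18756154  0.40351829 -1.90564291]
turn deg 66.8 shift(after turn) [  -6.4 -446.6 -316.3] dz world 5.4
turn deg -113.2 shift(after turn) [ -4.4 446.6 316.3] dz world 5.4
```

View pics/s8.png

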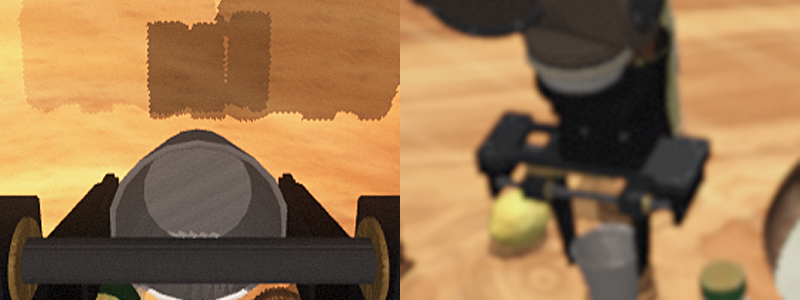

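```bash
python3 - <<'E'
from h import *
d=pickle.load(open("c8.pkl","rb"));W,S=d["wrist"],d["scene"]
p=np.array([484.1,282.9,204.6]);R=Ro.from_euler('z',0).as_matrix()
y=np.array([-.88,-.475,0]); a=np.linspace(0,2*np.pi,73); z=np.array([-.475,.88,0])
for rimoff in (9,12,15):
  for tilt in (0,.1,.2):
    q=p+[0,0,rimoff]
    ax=np.array([0,0,-1])*np.cos(tilt)+y*np.sin(tilt); e=np.cross(ax,z)
    for n,c,r in(("rim",q,30),("floor",q+34*ax,21),("foot",q+60*ax,19.5)):
        P=(proj(W,c+r*(np.outer(np.cos(a),e)+np.outer(np.sin(a),z)))-[140,120])/.7
        print(rimoff,tilt,n,P.min(0).round(),P.max(0).round(),end=" | ")
    print()
E
```

```text
9 0 rim [106. 137.] [288. 306.] | 9 0 floor [144. 138.] [250. 238.] | 9 0 foot [154. 127.] [241. 210.] | 
9 0.1 rim [106. 140.] [288. 300.] | 9 0.1 floor [144. 131.] [250. 228.] | 9 0.1 foot [153. 115.] [241. 196.] | 
9 0.2 rim [106. 144.] [288. 295.] | 9 0.2 floor [143. 125.] [251. 218.] | 9 0.2 foot [153. 103.] [241. 182.] | 
12 0 rim [104. 140.] [290. 311.] | 12 0 floor [144. 140.] [251. 241.] | 12 0 foot [153. 128.] [241. 212.] | 
12 0.1 rim [104. 142.] [290. 305.] | 12 0.1 floor [143. 133.] [251. 231.] | 12 0.1 foot [153. 116.] [242. 198.] | 
12 0.2 rim [104. 146.] [290. 299.] | 12 0.2 floor [143. 127.] [251. 221.] | 12 0.2 foot [152. 104.] [242. 185.] | 
15 0 rim [103. 142.] [291. 316.] | 15 0 floor [143. 142.] [252. 245.] | 15 0 foot [153. 130.] [242. 215.] | 
15 0.1 rim [103. 145.] [291. 310.] | 15 0.1 floor [142. 135.] [252. 234.] | 15 0.1 foot [152. 117.] [242. 201.] | 
15 0.2 rim [102. 149.] [291. 304.] | 15 0.2 floor [142. 129.] [252. 224.] | 15 0.2 foot [151. 105.] [243. 187.] |
```

apply_moves --pt "1 0 0 0 6" --pt "1 0 0 0 8.3" --pt "1 0 0 0 8.3" --pt "1 0 0 0 8.3" --pt "1 0 0 0 8.3" --pt "1 0 0 0 8.3" --pt "1 0 0 0 8.3" --pt "1 0 0 0 6" --pt "1 0 0 0 5" --pt "1 0 0 0 0"

```text
t: 21.45
eef_pos: [484.3, 283.0, 204.9]
tcp_rot: [2.609, 1.569, -2.786]
ft_force: [-0.0, -0.6, -0.6]
opening: 0.606
```

apply_moves --pt "1 -1 -14 -10 0" --pt "1 -1 -24 -17 0" --pt "1 -2 -31 -22 0" --pt "1 -2 -31 -22 0" --pt "1 0 -31 -22 0" --pt "1 0 -31 -22 0" --pt "1 0 -31 -22 0" --pt "1 0 -31 -22 0" --pt "1 0 -31 -22 0" --pt "1 0 -31 -22 0"

```text
t: 22.45
eef_pos: [578.9, -56.3, 211.2]
tcp_rot: [1.92, 1.57, 2.812]
ft_force: [0.7, 0.8, -1.7]
opening: 0.611
```

apply_moves --pt "1 0 -31 -22 0" --pt "1 0 -31 -22 0" --pt "1 0 -31 -22 0" --pt "1 0 -28 -20 0" --pt "1 0 -20 -14 0" --pt "1 0 -13 -8 0" --pt "1 0 -6 -4 0" --pt "1 0 0 0 0" --pt "1 0 0 0 0"

```text
t: 23.35
eef_pos: [632.5, -241.4, 211.8]
tcp_rot: [1.308, 1.57, 2.198]
ft_force: [0.3, 0.2, -1.1]
opening: 0.608
```

```bash
python3 - <<'E'
from h import *
from cell import imaging
d={n:imaging.read_camera(n) for n in("scene","wrist","top")}; pickle.dump(d,open("c9.pkl","wb"))
p,R,s=cur(); print(p,s["t"],s["opening"],s["ft_force"]); plan([632,-244,150],-.681)
for n in d: cv2.imwrite(f"pics/{n}9.png",d[n]["pixels"][:,:,::-1])
E
```

```text
[ 632.60730498 -241.46206967  212.15108172] 23.5 0.60690786607439 [-0.24367111 -0.60896388 -0.56861791]
turn deg 0.1 shift(after turn) [62.2 -1.1 -2.4] dz world -62.2
turn deg -179.9 shift(after turn) [62.2  1.1  2.3] dz world -62.2
```

apply_moves --pt "1 10 -1 -2 0" --pt "1 20 0 0 0" --pt "1 20 0 0 0" --pt "1 15 0 0 0" --pt "1 10 0 0 0" --pt "1 8 0 0 0" --pt "1 5 0 0 0" --pt "1 5 0 0 0" --pt "1 5 0 0 0" --pt "1 0 0 0 0"

```text
t: 24.5
eef_pos: [632.0, -244.6, 113.5]
tcp_rot: [1.675, 1.57, 2.564]
ft_force: [-0.2, -0.5, -0.3]
opening: 0.607
```

apply_moves --pt "1 5 0 0 0" --pt "1 5 0 0 0" --pt "1 4 0 0 0" --pt "1 4 0 0 0" --pt "1 4 0 0 0" --pt "1 0 0 0 0" --pt "1 0 0 0 0"

```text
t: 25.2
eef_pos: [632.2, -244.6, 91.8]
tcp_rot: [1.004, 1.571, 1.894]
ft_force: [0.3, 0.0, -0.7]
opening: 0.61
```

apply_moves --pt "1 3 0 0 0" --pt "1 2 0 0 0" --pt "1 1.5 0 0 0" --pt "1 1.5 0 0 0" --pt "1 0 0 0 0" --pt "1 0 0 0 0"

```text
t: 25.8
eef_pos: [632.1, -244.6, 83.9]
tcp_rot: [0.61, 1.571, 1.499]
ft_force: [0.3, -0.3, -1.0]
opening: 0.611
```

apply_moves --pt "1 1 0 0 0" --pt "1 1 0 0 0" --pt "1 0 0 0 0" --pt "1 0 0 0 0"

```text
t: 26.2
eef_pos: [632.7, -245.0, 83.1]
tcp_rot: [-1.353, 1.569, -0.463]
ft_force: [-0.9, -0.0, 6.7]
opening: 0.606
```

apply_moves --pt "0.3 -0.5 0 0 0" --pt "0.3 0 0 0 0" --pt "0.25 0 0 0 0" --pt "0.25 0 0 0 0" --pt "0.25 0 0 0 0" --pt "0.25 -5 0 0 0" --pt "0.25 -15 0 0 0" --pt "0.25 -30 0 0 0" --pt "0.25 -40 0 0 0" --pt "0.25 -40 0 0 0"

```text
t: 27.2
eef_pos: [631.9, -244.6, 215.0]
tcp_rot: [-1.161, 1.571, -0.271]
ft_force: [0.3, -0.4, -0.0]
opening: 0.747
```

apply_moves --pt "0.25 -20 20 0 0" --pt "0.25 0 35 10 0" --pt "0.25 0 40 20 0" --pt "0.25 0 40 20 0" --pt "0.25 0 30 10 0" --pt "0.25 0 0 0 0" --pt "0.25 0 0 0 0"

```text
t: 27.9
eef_pos: [542.1, -93.9, 233.9]
tcp_rot: [-1.193, 1.569, -0.302]
ft_force: [0.2, 0.2, 1.6]
opening: 0.751
```

```bash
python3 - <<'E'
from h import *
from cell import imaging
d={n:imaging.read_camera(n) for n in("scene","top")}; pickle.dump(d,open("c10.pkl","wb"))
p,R,s=cur(); print(p,s["t"],s["opening"],s["ft_force"])
S,T=d["scene"],d["top"]
cv2.imwrite("pics/s10.png",np.hstack([np.vstack([crop(S,345,180,120,90,400,300),crop(S,180,110,200,150,400,300)]),np.vstack([crop(T,330,130,107,80,400,300),crop(T,140,160,213,160,400,300)])]))
for z in(92,66): print(z,(proj(S,[632.5,-244.3,z])[0]+[1.2,1]-[345,180])/.3, (proj(T,[632.5,-244.3,z])[0]-[330,130])*3.745+[400,0])
E
```

```text
[542.40071316 -94.86446346 233.05713404] 28.0 0.749229413427807 [ 0.05420654 -0.04556547 -0.01649824]
92 [191.35601402 220.39415805] [587.92169763 204.11162666]
66 [185.5392282  244.11421123] [580.55383226 210.95943203]
```

View pics/s10.png

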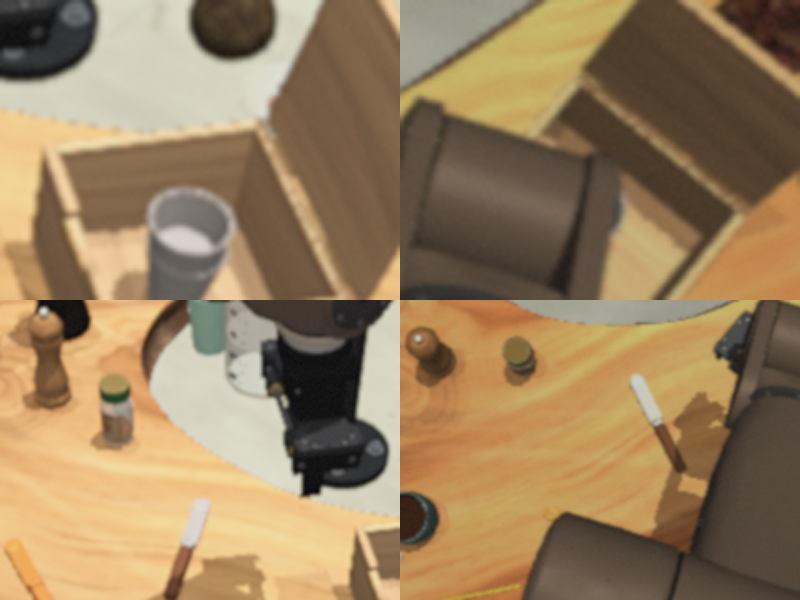

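The nested tumbler's rim centre is at (190,220) in the scene crop, against (191,220) predicted for a rim 92 mm above the bar, so it is fully seated. The lid stands past upright, the knife lies flat on the bar, and the jar and mill are in place.

```bash
python3 - <<'E'
from h import *
from cell import imaging,env
c=pickle.load(open("cams0.pkl","rb"))["scene"]["pixels"][280:308,296:332].astype(int); n=imaging.read_camera("scene")["pixels"][280:308,296:332].astype(int)
f=lambda a:np.argwhere((a[...,0]>120)&(a[...,1]<70)).mean(0); print("matchbox red centroid before/after",f(c),f(n))
print(env.job_done())
E
```

```text
matchbox red centroid before/after [nan nan] [ 7.625      11.66666667]
the job is handed in; nothing more can be done
None<stdin>:4: RuntimeWarning: Mean of empty slice.
  ret = um.true_divide(
```

The job is handed in, at about 28 s of the 72 s limit. I pried the lid open with the blunt knife and pushed it with the blade to about 100°. I laid the knife flat on the bar top where it had been, then nested the stray tumbler in the one in the box.

**Last checks**
- **Nesting:** the fit met resistance (about 7 N) at the expected full depth. The last camera view put the rim within a pixel of where a fully seated, upright tumbler should show.
- **Lid:** it stayed open past upright after the knife and the gripper were withdrawn.
- **Knife, jar and mill:** the knife lies flat on the bar outside the box, and the jar and the mill stand where they were.

**Check that failed:** my before-and-after comparison of the matchbox gave no "before" value because the colour threshold was unsuitable, so it settled nothing. The matchbox was still in place in the picture taken when the lid was opened, and I made no move near it after that.

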